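# Knock home a cupboard's hinge pin and try its door

## Robot

A 6-joint arm with a two-finger parallel gripper is mounted at the origin on the work surface. World frame = base frame: x ahead of the robot, y to its left, z up, the work surface at z = 0. Lengths are in mm, angles in rad, forces in N, time in s.
With the tool pointing down it reaches from about 350 to 975 mm from the base axis. Payload 7.1 kg.
Tool frame: the origin (TCP) lies between the finger pads; the fingertips stand 19 mm ahead of it and the grasp point (between the pads) is the TCP; y points along the fingers, z is the direction in which the jaws open and shut, and the axes are right-handed (so a half turn about y gives the same grasp; the last joint's range is limited). The gripper opens to 88 mm and grips with 3 to 60 N. Pads are 20 mm wide; open, the fingers measure 115 mm over their backs; the gripper's body (75 mm by 178 mm) begins 61 mm behind the grasp point.
Start: joints at [1.289, 0.423, 1.63, -0, 1.089, -0.019], TCP at [162.334, 603.533, 241.675] pointing down, gripper open.
Joint ranges: [-3, 3], [-0.9, 2.11], [0.09, 2.58], [-1.31, 4.45], [0.11, 2.69], [-2.54, 2.54]. Speed limits (rad/s): [2.39, 2.39, 3.01, 3.14, 3.14, 3.14].

## Interface

Orientations are given as a rotation vector (axis times angle).
In Python, from workcell import ctrl gives the robot as it stands.
- The arm moves only by the tool servo_tool, never from a script. Its argument "moves" is text: rows parted by semicolons, each of 6 numbers parted by spaces: the shift along the world's x, y, z in m, then the turn, a rotation vector about the world's x, y, z in degrees. A call has 1 to 8 rows; each row is the pose to reach, as a shift and turn from the pose commanded when the call began; what a row does not reach only later rows make up. A row lasts 1/8 s, in which the tool goes at most 62.5 mm and 10.7 degrees, less where a joint would pass 70% of its speed; a pose out of reach is approached as far as the arm can. A call with a gripper value outside its range is refused whole. "hand" is the closure in counts, from 0 (fully open) to 255 (shut), set as the call begins (left out, the last holds). The fingers move at their own pace and stop on an object; the grip force is fixed at half the most. Time passes only in rows, so rows that repeat a pose let the fingers close. It gives the time, the measured TCP pose, the force and the opening at its end, in the units of the state.
- ctrl.get_obs(): the state, without advancing time (a new reading comes with each control period).
- ctrl.get_image(name): name is "scene" or "top"; returns a dict with "pixels" (400x640x3 uint8, red, green, blue), "depth" (400x640 float32, mm along the optical axis (not along the pixel's ray), 0 where there is no reading), "vertical_fov" (degrees; the focal length in pixels is half the picture's height over the tangent of half this angle, whatever the lens; pixels are square), "cx", "cy" (the principal point, pixels), "k1" (the pictures are not rectified: a ray, as slopes to the right and down, at radius r is drawn at 1 + k1 r^2 times it, then the intrinsics apply), "xyz" and "attitude" of the camera in the world. Camera axes: x right, y up, looking along -z (the intrinsics and any distortion apply to the point x, -y, -z); pixel columns grow to the right and rows downward; lengths in mm; the calibration is good to about 2 mm. A picture is of the moment at which its call begins.
- ctrl.close_job(): hands the job in, once; it reports no verdict.
The state is a dict: "t": time; "qpos": joint angles; "qvel": joint speeds; "joint_torque": joint torques, N m; "ee_pos": TCP position; "orientation": TCP orientation; "ft_force": force on the tool from outside, world axes, zero at the start; "moment": the same for the moment, N m; "width": finger opening in mm.
Only numpy, scipy, OpenCV 4.12 (cv2) and the standard library are available. Lean on these libraries where they do the work, as an engineer would, in place of code of your own. Each camera call takes 0.05 s, during which the arm holds its last target.

## Task

The door of the small cupboard has just been rehung, but the pin of its upper hinge still stands proud: take the mallet and, with the door left shut, knock the pin fully home with a brisk blow or two, without hitting the cupboard's top or door. Then set the mallet down gently on the bench, draw the door wide open by its handle (60 degrees or more) to prove that it swings, and leave it open; leave the other things on the bench where they are.

Things in the scene. Friction and masses are not known exactly. Their poses are not given: they have to be found in the camera images.
- cabinet: small wooden cupboard, 160 deep (its x) x 260 wide (its y) x 200 mm high, standing fixed on the bench. Origin: centre of its underside. Its x axis points from its front to its back (the front with the door looks to its -x, roughly to the robot), y to its left side, z up. The hinges are face-mounted at the +y end of the front, their common upright axis at (-0.089, +0.110) m in this frame
- cabinet_top: the cupboard's top board, 160 x 260 x 18 mm, upper face 200 mm above the bench; origin: centre of its underside. A round tin stands on it towards the -y back
- pin_travel (a joint): travel of the upper hinge's steel pin straight down, in m: 0 = standing 30 mm proud, 0.030 = fully home (head resting on the hinge knuckle). It starts 20 to 30 mm proud. The slit, sprung shank grips the knuckles: it needs about 8 N (plus about 8 N per m/s) to move and stays where it is left
- pin_top (a point): centre of the flat top of the pin's round head (26 mm across, 14 mm thick) on the hinge axis; it moves with the pin; 214 mm above the bench when the pin is fully home, up to 244 mm when proud. Home, it is still 14 mm above the cupboard's top board, whose front edge is 9 mm behind the hinge axis
- pin_head: the pin's round flat-topped head, 26 mm across, 14 mm thick (below it an 11 mm shank, 76 mm long); origin at the centre of the head's underside, z up
- door_hinge (a joint): opening angle of the door in rad: 0 = shut, up to 1.75; starts at most 0.06 ajar. No latch; a light stiff hinge (about 0.1 N m), the door stays where it is left. Seen from above it turns clockwise as it opens: its free (-y) edge comes out to the cupboard's -x side and then round to +y
- door: frame-and-panel door, 218 wide x 160 high x 18 mm thick, set between the cupboard's sides, lower edge 20 mm and upper edge 180 mm above the bench, front face level with the cupboard's front. Origin on the hinge axis at bench height; shut, its axes are those of the cupboard; it turns about its z
- handle: upright round steel bar handle on the door's free edge, bar 14 mm in diameter from 90 to 190 mm above the bench, its axis 40 mm in front of the door's face, on two short 10 mm posts at heights 104 and 158 mm. Same origin and axes as the door; the bar stands at (-0.031, -0.203) m there
- handle_grip (a point): point on the axis of the handle's bar, 172 mm above the bench, 203 mm (along the door) from the hinge axis: can be pinched from above, the fingers closing along the door's face
- mallet: joiner's wooden mallet, about 0.46 kg, standing on the bench (height z = 0) on one of its two flat striking faces with the handle level. Head 85 (x) x 60 (y) x 100 mm (z, between the striking faces). Origin: centre of the lower striking face; z up towards the upper face; the handle points to its -x
- mallet_grip (a point): point in the mallet's handle 95 mm from the head's centre line and 50 mm above the lower face; the handle is 24 mm wide (y) and 34 mm high (z), level, and stands 172 mm out of the head (from x = -0.043 to -0.215)
- mallet_head (a point): centre of the mallet's head, 50 mm above the lower striking face
- plane: wooden hand plane, 200 x 62 x 100 mm, loose on the bench, a bystander; origin: centre of its underside, long along x
- glue: white glue bottle, 60 mm across, 170 mm high, a bystander; origin: centre of its foot
- jar: glass jar with a metal lid, 72 mm across, 100 mm high, a bystander; origin: centre of its foot
- sandblock: cork sanding block, 90 x 58 x 34 mm, a bystander
- square: small try square lying flat, 140 x 85 x 15 mm, a bystander (the door passes over it)
- waxtin: round wax tin, 72 mm across, 46 mm high, standing on the cupboard's top, a bystander; origin: centre of its foot

How it is judged:
By the outcome, as a careful person would: the job done as asked, in the order asked, and still so for the second after the job is handed in, with the robot touching nothing.
It also fails if it takes over 64 s, if anything falls off the work surface, if the arm or the gripper's body presses on something with over 40 N, if the wrist force passes 120 N, or if a joint passes its speed limit or range.

## Working session

There is one attempt and no reset: what is moved stays moved. The work goes in short steps, Python scripts to look and compute and a tool call to move; the robot and the scene stay as the last step left them, time stands still between calls to the robot, and variables do not carry over. Pictures are saved under pics/ and viewed, and the job is handed in when it is done.

Besides the shell and the picture viewer there is one more tool, called after "Request:" by a JSON object that holds its "api" and its "payload". servo_tool: Moves the arm, as the interface text tells. Its arguments: {"type":"object","properties":{"moves":{"type":"string"},"hand":{"type":"number"}},"required":["moves"]}

```bash
mkdir -p pics; ls
cat > h.py <<'E'
import numpy as np, cv2
from workcell import ctrl
from scipy.spatial.transform import Rotation as R
def grab(n):
    im=ctrl.get_image(n); np.save('/tmp/%s.npy'%n,im,allow_pickle=True); return im
def load(n): return np.load('/tmp/%s.npy'%n,allow_pickle=True).item()
def att(im):
    a=np.array(im['attitude'],float)
    return a.reshape(3,3) if a.size==9 else R.from_rotvec(a).as_matrix()
def K(im):
    f=im['pixels'].shape[0]/2/np.tan(np.radians(im['vertical_fov'])/2)
    return np.array([[f,0,im['cx']],[0,f,im['cy']],[0,0,1]]),np.array([im['k1'],0,0,0,0.])
def ray(im,u,v):
    k,d=K(im); p=cv2.undistortPoints(np.array([[[u,v]]],float),k,d)[0,0]
    return att(im)@np.array([p[0],-p[1],-1.])
def at_depth(im,u,v,d=None):
    if d is None: d=im['depth'][int(round(v)),int(round(u))]
    return np.array(im['xyz'])+d*ray(im,u,v)
def at_z(im,u,v,z):
    r=ray(im,u,v); c=np.array(im['xyz']); return c+r*(z-c[2])/r[2]
def proj(im,P):
    k,d=K(im); p=att(im).T@(np.array(P,float)-np.array(im['xyz'])); p=p*[1,-1,-1]
    return cv2.projectPoints(p.reshape(1,1,3),np.zeros(3),np.zeros(3),k,d)[0].ravel()
def save(im,name,box=None,s=1):
    a=im['pixels'][...,::-1]
    if box: a=a[box[1]:box[3],box[0]:box[2]]
    if s!=1:a=cv2.resize(a,None,fx=s,fy=s,interpolation=cv2.INTER_CUBIC)
    cv2.imwrite('pics/'+name,a)
E
python3 - <<'E'
from h import *
print(ctrl.get_obs())
for n in('scene','top'):
    im=grab(n); save(im,n+'0.png'); print({k:v for k,v in im.items() if k not in('pixels','depth')})
E
```

```text
pics
{'t': 0.0, 'qpos': array([ 1.28897232e+00,  4.23807859e-01,  1.63069580e+00, -1.10094881e-05,
        1.08855083e+00, -1.89705978e-02]), 'qvel': array([ 8.75059144e-04, -4.28541537e-05,  3.89823483e-04, -1.13465480e-03,
        3.13064068e-04, -9.00934905e-05]), 'joint_torque': array([-1.92225481e-03, -5.44612491e+01, -2.73647118e+01,  6.41006394e-02,
        2.29438744e-02, -1.32198779e-04]), 'ee_pos': array([162.21442788, 603.04665748, 240.9199728 ]), 'orientation': array([-1.56237865,  0.20653899, -0.20620924]), 'ft_force': array([ 0.2523602 ,  0.11492852, -0.36171612]), 'moment': array([-0.04078773, -0.0221916 ,  0.0075114 ]), 'width': 87.93866883272284}
{'vertical_fov': 52.861220454960424, 'cx': 324.60913971994603, 'cy': 196.8926902548315, 'k1': -0.08343446684227096, 'xyz': array([1515.64755472, -197.03903773,  958.15258274]), 'attitude': array([0.71284543, 0.61729893, 1.31388894])}
{'vertical_fov': 57.09961291069582, 'cx': 317.08704052844365, 'cy': 197.59822011693686, 'k1': -0.07658132244948637, 'xyz': array([ 414.01025881,  -28.92726672, 1100.74886962]), 'attitude': array([ 0.11163612, -0.15633121, -1.5544783 ])}
```

View pics/scene0.png

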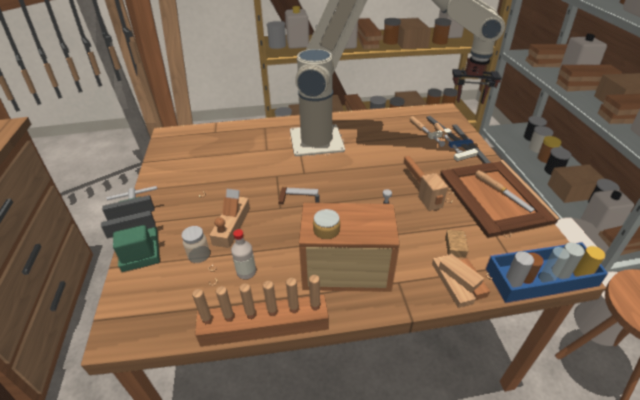

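View pics/top0.png

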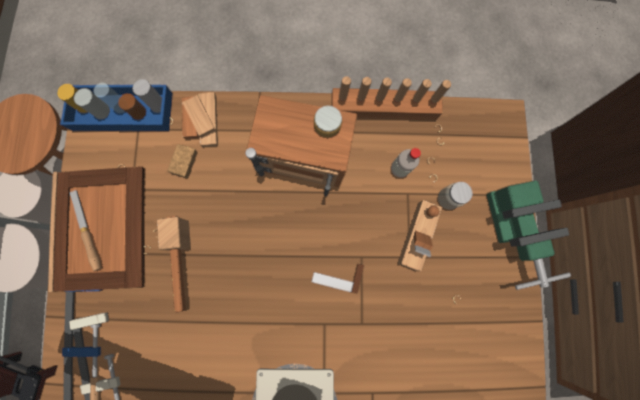

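The top view shows the mallet with its head at about (169,233) and its handle running to (180,308). The cupboard is at about (300,145), with the pin head at (251,154) and the door handle at (327,185).

Run:
```python
from h import *
im=load('top'); save(im,'t_cab.png',(235,85,365,215),5); save(im,'t_mal.png',(140,205,220,325),5)
im=load('scene'); save(im,'s_cab.png',(270,150,470,300),4)
```

```text
(no output)
```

View pics/t_cab.png

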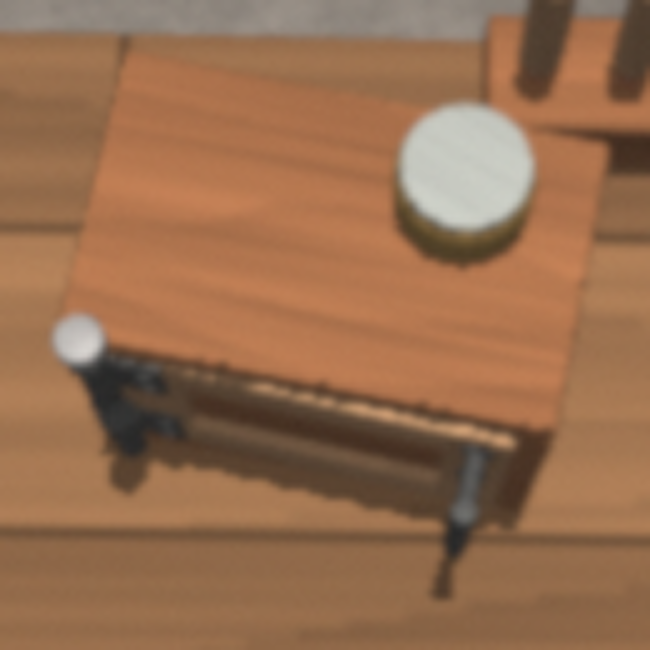

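View pics/t_mal.png

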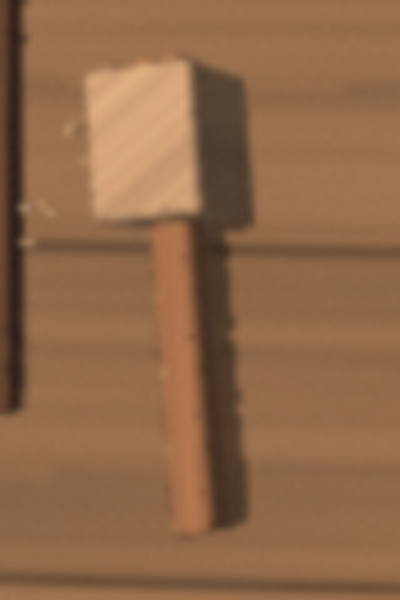

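View pics/s_cab.png

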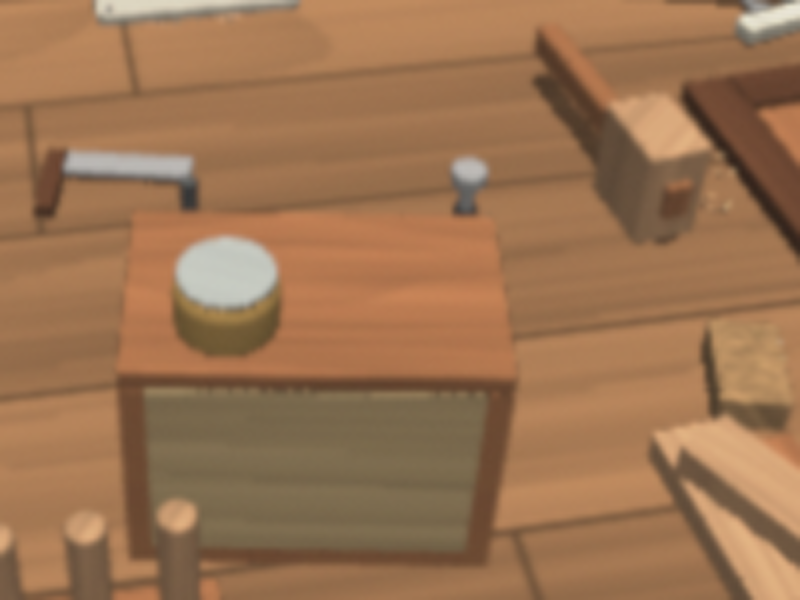

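Run:
```python
from h import *
np.set_printoptions(precision=1,suppress=True)
im=load('top'); sc=load('scene')
q=lambda x,y,o:(o[0]+x/5-.4,o[1]+y/5-.4)
o=(235,85)
C=[at_z(im,*q(x,y,o),200) for x,y in[(125,55),(607,143),(552,430),(68,315)]]
for c in C: print(c)
print('depth check',at_depth(im,300,120),at_depth(im,170,230))
u=q(79,339,o); 
for z in(234,244): print('pin',at_z(im,*u,z))
print(at_depth(im,*u))
# triangulate pin w/ scene: center of head top in s_cab (469,172)/4+(270,150)
s=(270+469/4-.4,150+171/4-.4)
A=[];b=[]
for m,uv in((im,u),(sc,s)):
    r=ray(m,*uv);r/=np.linalg.norm(r);P=np.eye(3)-np.outer(r,r);A.append(P);b.append(P@np.array(m['xyz']))
x,res,_,_=np.linalg.lstsq(np.vstack(A),np.hstack(b),rcond=None);print('pin tri',x,res, at_depth(sc,*s))
o=(140,205)
for x,y in[(88,72),(192,60),(200,212),(95,220)]: print('mal',at_z(im,*q(x,y,o),100))
for x,y in[(155,222),(197,217),(175,533),(214,530)]: print('han',at_z(im,*q(x,y,o),67))
o=(235,85)
print('handle',at_z(im,*q(470,450,o),190))
for n,p in (('tin',(465,165)),):print(n,at_z(im,*q(*p,o),246))
print(ray(im,*u))
print(R.from_rotvec(ctrl.get_obs()['orientation']).as_matrix())
```

```text
[838.8  99.4 200. ]
[ 794.9 -153.5  200. ]
[ 639.9 -123.8  200. ]
[696.2 122.6 200. ]
depth check [770.8  -7.9 204.9] [491.4 343.3 100.6]
pin [673.4 110.9 234. ]
pin [670.4 109.3 244. ]
[672.8 110.6 236.1]
pin tri [673.7 110.9 232.8] [0.1] [678.3 109.  236.7]
mal [521.  381.4 100. ]
mal [528.6 324.  100. ]
mal [445.9 314.  100. ]
mal [440.5 371.3 100. ]
han [441.  350.4  67. ]
han [444.2 326.8  67. ]
han [272.1 328.7  67. ]
han [274.2 307.2  67. ]
handle [631.2 -83.  190. ]
tin [762.1 -76.7 246. ]
[ 0.3  0.2 -1. ]
[[ 1.  -0.   0.3]
 [-0.3 -0.   1. ]
 [-0.  -1.  -0. ]]
```

```bash
cat > ov.py <<'E'
from h import *
psi=np.radians(-9.9); c=np.array([738.1,-13.4,0.])
Rc=R.from_euler('z',psi).as_matrix()
cab=lambda x,y,z: c+Rc@np.array([x,y,z],float)
hinge=cab(-89,110,0)
def door(x,y,z,th): return hinge+R.from_euler('z',psi-th).as_matrix()@np.array([x,y,z],float)
mc=np.array([484.5,345.5,0]);Rm=R.from_euler('z',np.radians(7)).as_matrix()
mal=lambda x,y,z: mc+Rm@np.array([x,y,z],float)
def draw(n,boxes):
    im=load(n); big=cv2.resize(im['pixels'][...,::-1],None,fx=5,fy=5,interpolation=cv2.INTER_CUBIC)
    def L(a,b,col):
        a=(proj(im,a)+.5)*5;b=(proj(im,b)+.5)*5
        cv2.line(big,tuple(int(v) for v in a),tuple(int(v) for v in b),col,1,cv2.LINE_AA)
    def poly(P,col):
        for i in range(len(P)):L(P[i],P[(i+1)%len(P)],col)
    for z in(0,200):poly([cab(*p,z) for p in((-80,-130),(-80,130),(80,130),(80,-130))],(0,255,0))
    for th,col in((0,(255,0,0)),(.06,(0,0,255))):
        L(door(-31,-203,90,th),door(-31,-203,190,th),col)
        poly([door(9,-218+0,180,th),door(9,0,180,th),door(27,0,180,th),door(27,-218,180,th)],col)
    t=np.linspace(0,2*np.pi,24)
    for z in(235,):poly([hinge+[13*np.cos(a),13*np.sin(a),z] for a in t],(255,0,255))
    for z in(0,100):poly([mal(*p,z) for p in((-42.5,-30),(-42.5,30),(42.5,30),(42.5,-30))],(0,255,0))
    poly([mal(*p,67) for p in((-43,-12),(-43,12),(-215,12),(-215,-12))],(0,255,0))
    for i,b in enumerate(boxes): cv2.imwrite('pics/ov_%s%d.png'%(n,i),big[b[1]*5:b[3]*5,b[0]*5:b[2]*5])
if __name__=='__main__':
    print(hinge); draw('top',[(235,90,365,210),(130,200,230,320)]); draw('scene',[(290,170,450,290)])
    im=load('top'); print('tray',at_z(im,144,230,30),at_z(im,144,280,30))
E
python3 ov.py
```

```text
[669.337471  110.2637158   0.       ]
tray [495.47604855 446.87549503  30.        ] [351.94779289 435.71364223  30.        ]
```

View pics/ov_top0.png

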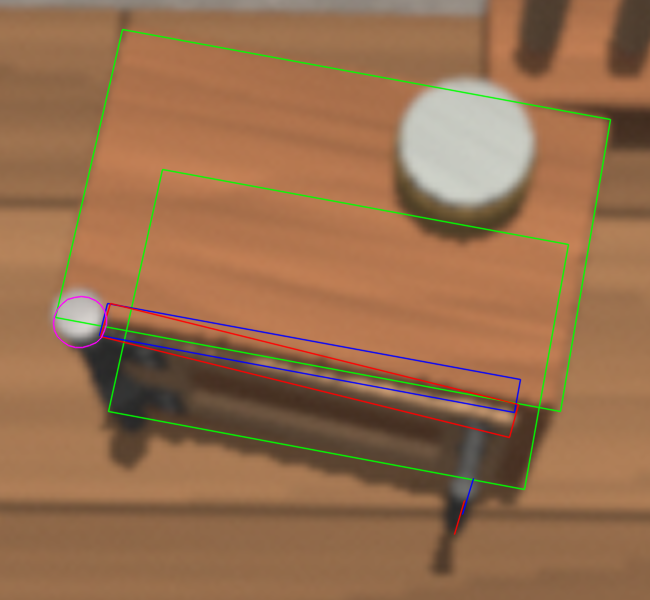

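View pics/ov_top1.png

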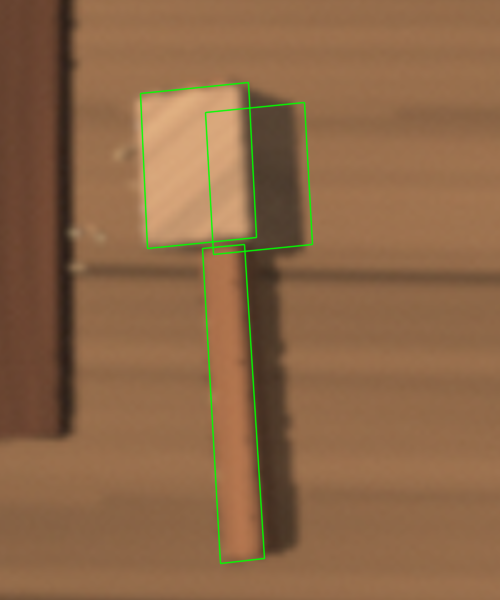

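View pics/ov_scene0.png

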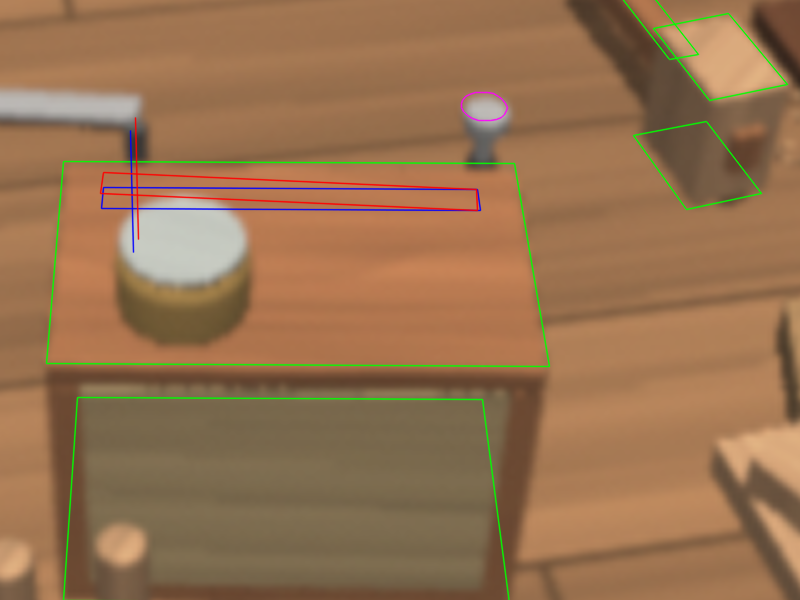

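The overlay agrees with the picture to 1–3 mm. The door is about 0.03 rad ajar, and the pin head is at about (672,110.5), z about 235. I'll grasp the mallet's handle about 80 mm from the head centre.

Run:
```python
from h import *
o=ctrl.get_obs();M=R.from_rotvec(o['orientation']).as_matrix();print(M.round(3))
a=np.degrees(np.arctan2(M[1,2],M[0,2]));print('jaw angle',a,'turn to 97:',97-a,'t',o['t'],o['ee_pos'])
```

```text
[[ 0.966 -0.     0.26 ]
 [-0.26  -0.001  0.966]
 [-0.    -1.    -0.001]]
jaw angle 74.94165129620627 turn to 97: 22.058348703793726 t 0.1 [162.21134429 603.08251438 240.99186707]
```

Request:
{"api": "servo_tool", "payload": {"moves": "0.020 -0.022 0 0 0 2; 0.057 -0.063 0 0 0 5; 0.097 -0.108 -0.010 0 0 9; 0.137 -0.152 -0.030 0 0 13; 0.177 -0.196 -0.050 0 0 17; 0.213 -0.236 -0.065 0 0 20; 0.236 -0.261 -0.077 0 0 22; 0.243 -0.269 -0.080 0 0 22", "hand": 95}}

```text
t: 1.1
ee_pos: [405.9, 332.8, 160.7]
orientation: [-1.57, -0.092, 0.094]
ft_force: [-0.3, -0.3, -0.2]
width: 55.4
```

Run:
```python
from h import *
o=ctrl.get_obs();M=R.from_rotvec(o['orientation']).as_matrix()
print('jaw',np.degrees(np.arctan2(M[1,2],M[0,2])),M[:,1],o['t'],o['ee_pos'],o['width'])
im=grab('top');save(im,'g1.png',(130,180,290,330),4);print(proj(im,[405,334.5,60]))
```

```text
jaw 96.7866399402383 [-0.00151254 -0.00119515 -0.99999814] 1.1 [405.88840662 332.7822604  160.74541996] 55.38110896027954
[176.23750216 262.11740866]
```

View pics/g1.png

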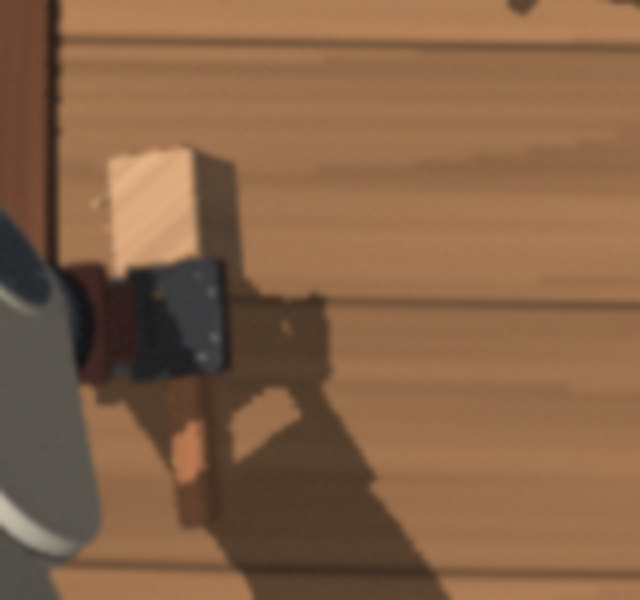

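The gripper is above the handle, with its body just behind the head at (170,320 in the crop) and aligned with it. I'll go down and grip.

Request:
{"api": "servo_tool", "payload": {"moves": "0 0.001 -0.025 0 0 0; 0 0.001 -0.055 0 0 0; 0 0.001 -0.08 0 0 0; 0 0.001 -0.1 0 0 0; 0 0.001 -0.109 0 0 0; 0 0.001 -0.111 0 0 0; 0 0.001 -0.111 0 0 0"}}

```text
t: 2.02
ee_pos: [405.5, 336.1, 51.3]
orientation: [-1.568, -0.096, 0.095]
ft_force: [-0.0, -0.3, -0.3]
width: 55.0
```

Request:
{"api": "servo_tool", "payload": {"moves": "0 0 0 0 0 0; 0 0 0 0 0 0; 0 0 0 0 0 0; 0 0 0 0 0 0; 0 0 0 0 0 0; 0 0 0 0 0 0", "hand": 255}}

```text
t: 2.78
ee_pos: [405.5, 335.7, 50.8]
orientation: [-1.568, -0.095, 0.095]
ft_force: [-1.2, 1.7, 3.1]
width: 23.9
```

Request:
{"api": "servo_tool", "payload": {"moves": "0 0 0.004 0 0 0; 0 0 0.015 0 0 0; 0 0 0.035 0 0 0; 0 0 0.065 0 0 0; 0 0 0.1 0 0 0; 0 0 0.14 0 0 0; 0 0 0.18 0 0 0; 0 0 0.22 0 0 0"}}

```text
t: 3.78
ee_pos: [404.7, 334.9, 272.2]
orientation: [-1.569, -0.095, 0.096]
ft_force: [0.6, 0.5, -4.6]
width: 23.7
```

Request:
{"api": "servo_tool", "payload": {"moves": "0.01 -0.012 0.035 0 0 -1; 0.035 -0.039 0.065 0 0 -3; 0.07 -0.079 0.09 0 0 -6; 0.105 -0.118 0.105 0 0 -9; 0.14 -0.157 0.11 0 0 -13; 0.167 -0.188 0.11 0 0 -15; 0.182 -0.205 0.11 0 0 -17; 0.1875 -0.211 0.11 0 0 -17"}}

```text
t: 4.78
ee_pos: [592.8, 123.8, 380.3]
orientation: [-1.566, 0.14, -0.138]
ft_force: [0.3, -0.7, -4.4]
width: 23.8
```

Run:
```python
from h import *
o=ctrl.get_obs();M=R.from_rotvec(o['orientation']).as_matrix()
print('jaw',np.degrees(np.arctan2(M[1,2],M[0,2])),M[:,1],o['t'],o['ee_pos'],o['width'],o['ft_force'],o['moment'])
im=grab('top');save(im,'m1t.png',(200,50,360,200),4)
im=grab('scene');save(im,'m1s.png',(290,60,450,210),4)
```

```text
jaw 79.87022176721294 [-1.32771090e-03  2.41725899e-05 -9.99999118e-01] 4.775 [592.76023422 123.76579394 380.31466506] 23.81759316582792 [ 0.2628271  -0.65752663 -4.37771051] [ 0.0311183   0.22069437 -0.00750272]
```

View pics/m1t.png

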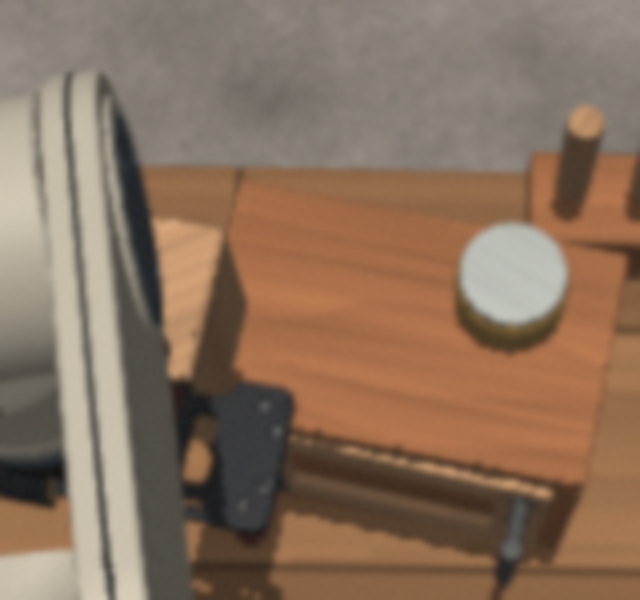

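View pics/m1s.png

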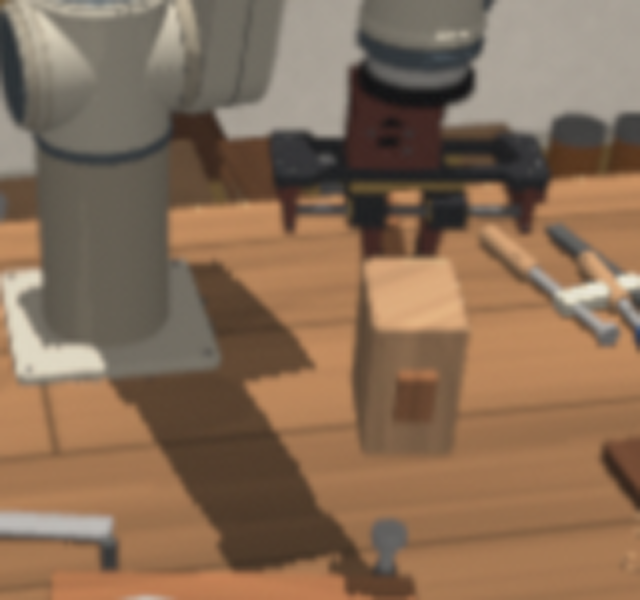

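The mallet is held over the pin: the head is at about (410,355) in the scene crop, with the pin below it at (388,535). I'll check the head's pose in the hand by projecting it.

Run:
```python
from h import *
im=load('scene')
t=np.array([592.8,123.8,380.3]);
for tilt in (0,5):
  Rm=R.from_euler('z',np.radians(-10.1)).as_matrix()@R.from_euler('y',np.radians(tilt)).as_matrix()
  P=[t+Rm@np.array(p,float) for p in((122,-30,50),(122,30,50),(122,30,-50),(122,-30,-50),(37,-30,50),(37,30,50))]
  print(tilt,[tuple(((proj(im,p)-[290,60])*4).round()) for p in P])
pin=np.array([671.5,110.6,235]);print((proj(im,pin)-[290,60])*4)
```

```text
0 [(np.float64(372.0), np.float64(322.0)), (np.float64(470.0), np.float64(322.0)), (np.float64(451.0), np.float64(453.0)), (np.float64(359.0), np.float64(453.0)), (np.float64(360.0), np.float64(252.0)), (np.float64(452.0), np.float64(253.0))]
5 [(np.float64(372.0), np.float64(340.0)), (np.float64(469.0), np.float64(341.0)), (np.float64(448.0), np.float64(462.0)), (np.float64(357.0), np.float64(461.0)), (np.float64(360.0), np.float64(260.0)), (np.float64(452.0), np.float64(261.0))]
[386.69021474 525.02898802]
```

Request:
{"api": "servo_tool", "payload": {"moves": "0 0 -0.01 0 0 0; 0 0 -0.055 0 0 0; 0 0 -0.113 0 0 0; 0 0 -0.095 0 0 0; 0 0 -0.05 0 0 0; 0 0 -0.01 0 0 0; 0 0 0 0 0 0"}}

```text
t: 5.75
ee_pos: [594.2, 125.3, 387.1]
orientation: [-1.564, 0.13, -0.144]
ft_force: [0.2, -0.6, -4.5]
width: 24.1
```

Run:
```python
from h import *
o=ctrl.get_obs();print(o['ee_pos'],o['width'],o['ft_force'],o['moment'])
im=grab('scene');save(im,'m2s.png',(290,60,450,210),4)
for z in (214,220,235): print(z,(proj(im,[671.5,110.6,z])-[290,60])*4)
```

```text
[594.24759988 125.34209597 387.12283911] 24.108598890179607 [ 0.19710608 -0.64649094 -4.47127576] [0.0743851  0.20277034 0.00713006]
214 [383.98440792 547.66276963]
220 [384.75187098 541.25004919]
235 [386.69021474 525.02898802]
```

View pics/m2s.png

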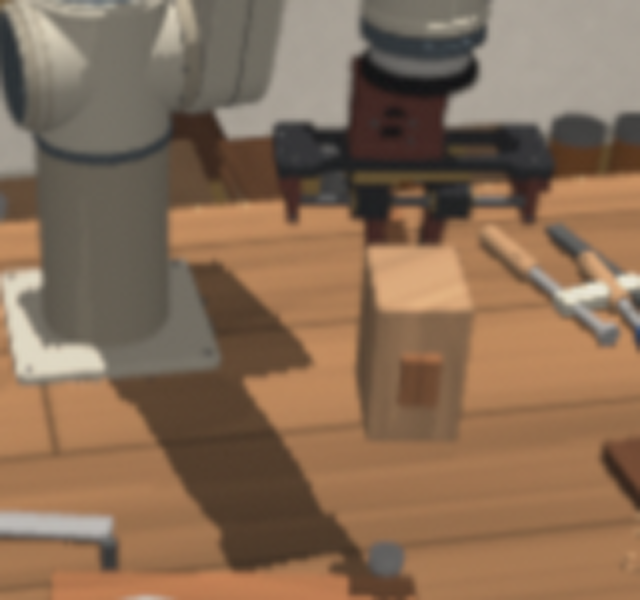

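The pin dropped from row 529 to row 552 in the crop, so it looks home or nearly so. I'll measure it more closely.

Run:
```python
from h import *
im=load('scene'); 
save(im,'p.png',(370,190,400,220),20)
k=[(374,202+i) for i in range(1)]
d=im['depth']
for v in range(193,204): print(v,[ (round(float(at_depth(im,u,v)[0])),round(float(at_depth(im,u,v)[2]))) for u in range(382,391,2)])
print(proj(im,[671.5,110.6,214]))
```

```text
193 [(407, 2), (407, 1), (411, 3), (411, 2), (412, 3)]
194 [(414, 4), (412, 0), (416, 3), (414, 0), (416, 1)]
195 [(420, 4), (664, 216), (665, 215), (666, 216), (423, 2)]
196 [(426, 5), (669, 216), (668, 214), (670, 215), (428, 1)]
197 [(671, 215), (670, 213), (671, 213), (677, 218), (674, 215)]
198 [(674, 214), (675, 213), (677, 214), (676, 213), (680, 215)]
199 [(672, 208), (679, 214), (681, 215), (683, 216), (682, 214)]
200 [(673, 205), (683, 213), (683, 213), (685, 214), (681, 209)]
201 [(674, 202), (682, 209), (683, 209), (684, 209), (680, 204)]
202 [(456, 1), (683, 205), (685, 206), (683, 204), (460, 1)]
203 [(681, 201), (682, 201), (687, 204), (682, 200), (467, 3)]
[385.99610198 196.91569241]
```

View pics/p.png

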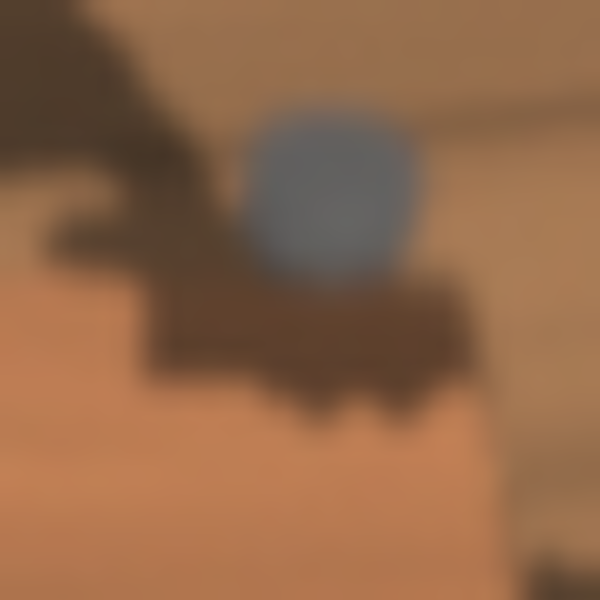

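Run:
```python
from h import *
zp=[];zt=[];zb=[]
for i in range(8):
    im=ctrl.get_image('scene')
    zp+= [at_depth(im,u,v)[2] for v in(196,197,198) for u in (385,386,387)]
    zt+= [at_depth(im,u,v)[2] for v in range(212,218) for u in range(370,384,2)]
    zb+= [at_depth(im,u,v)[2] for v in range(188,193) for u in range(392,400,2)]
for n,a in(('pin',zp),('top',zt),('bench',zb)): print(n,np.mean(a),np.median(a),np.std(a)/len(a)**.5)
o=ctrl.get_obs();print(o['t'],o['ee_pos'],o['orientation'],o['ft_force'],o['moment'])
np.save('/tmp/scene.npy',im,allow_pickle=True); save(im,'m3s.png',(290,60,450,210),4)
im=grab('top');save(im,'m3t.png',(200,50,360,200),4)
```

```text
pin 215.75763529537795 215.64483764805004 0.15544514807083118
top 214.86602320273968 201.39131913093257 5.468248652368311
bench 7.964509107505886 1.831887840688637 5.959099462464351
6.2 [592.42255096 124.42462582 379.36367258] [-1.56706187  0.13962187 -0.13610952] [-0.82683164  0.37303104 -4.31328402] [0.06449378 0.26820667 0.01667294]
```

View pics/m3s.png

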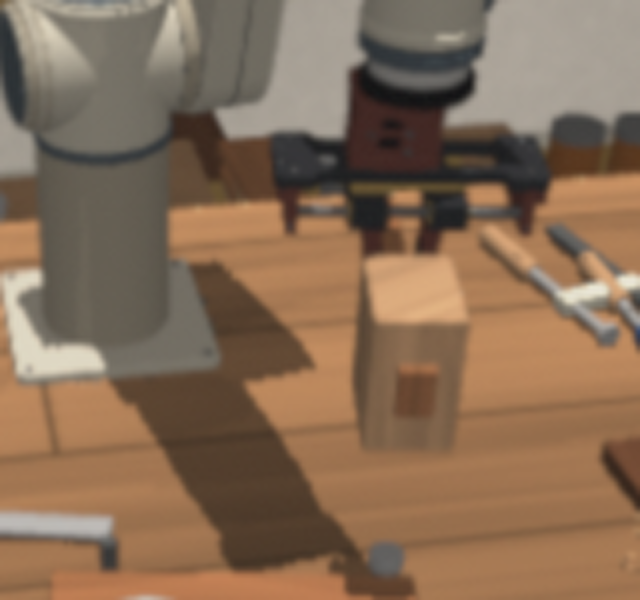

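The pin top reads 215.7 where the cupboard's top board reads 201.4, so it is about 14.3 mm above the board, which is home within noise. I'll add a second moderate blow to be sure.

Request:
{"api": "servo_tool", "payload": {"moves": "0 0 -0.025 0 0 0; 0 0 -0.07 0 0 0; 0 0 -0.115 0 0 0; 0 0 -0.1 0 0 0; 0 0 -0.06 0 0 0; 0 0 -0.02 0 0 0; 0 0 0 0 0 0; 0 0 0 0 0 0"}}

```text
t: 7.25
ee_pos: [594.3, 124.8, 385.7]
orientation: [-1.564, 0.132, -0.144]
ft_force: [-0.1, 0.1, -4.8]
width: 23.8
```

Run:
```python
from h import *
zp=[];zt=[]
for i in range(6):
    im=ctrl.get_image('scene')
    zp+= [at_depth(im,u,v)[2] for v in(196,197,198) for u in (385,386,387)]
    zt+= [at_depth(im,u,v)[2] for v in range(212,218) for u in range(370,384,2)]
print(np.median(zp),np.median(zt))
o=ctrl.get_obs();print(o['t'],o['ee_pos'],o['orientation'],o['ft_force'],o['moment'])
np.save('/tmp/scene.npy',im,allow_pickle=True); save(im,'m4s.png',(290,60,450,210),4)
```

```text
215.21220205671352 201.42554574574172
7.55 [592.408872   124.43859519 379.73482884] [-1.56691852  0.1393088  -0.13644048] [ 0.27719636 -0.2798179  -4.07516003] [ 0.02376169  0.20248349 -0.06890327]
```

View pics/m4s.png

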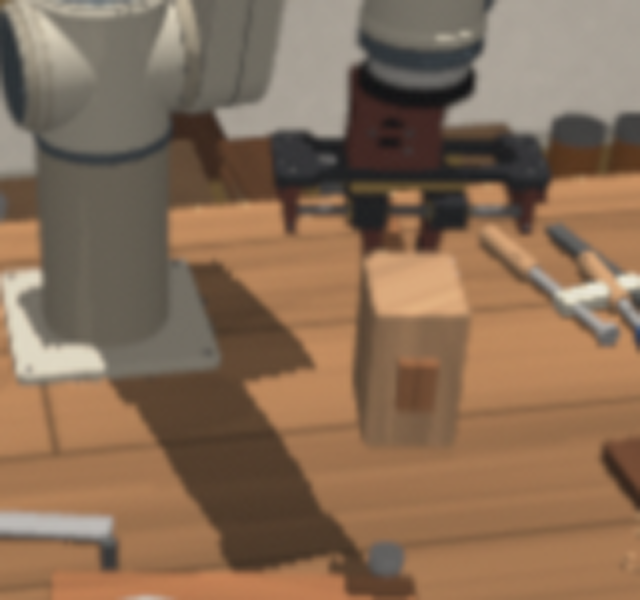

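The pin did not move on the second blow (13.8 mm above the board), so it is home. The mallet's head tipped up about 2.5° in the grip, and I'll correct that when I set it down. I'm taking it back to where it stood.

Request:
{"api": "servo_tool", "payload": {"moves": "-0.01 0.012 0 0 0 1; -0.035 0.039 0 0 0.5 3; -0.07 0.079 0 0 1 6; -0.105 0.118 0 0 1.5 9; -0.14 0.157 -0.01 0 2 12; -0.167 0.188 -0.03 0 2.5 15; -0.182 0.205 -0.055 0 2.5 17; -0.1875 0.211 -0.085 -0.3 2.5 17"}}

```text
t: 8.55
ee_pos: [403.6, 337.1, 295.2]
orientation: [-1.577, -0.065, 0.131]
ft_force: [0.3, -0.4, -4.2]
width: 23.9
```

Request:
{"api": "servo_tool", "payload": {"moves": "0 0 -0.035 0 0 0; 0 0 -0.075 0 0 0; 0 0 -0.12 0 0 0; 0 0 -0.16 0 0 0; 0 0 -0.195 0 0 0; 0 0 -0.22 0 0 0; 0 0 -0.232 0 0 0; 0 0 -0.235 0 0 0"}}

```text
t: 9.55
ee_pos: [405.0, 335.8, 60.4]
orientation: [-1.578, -0.062, 0.13]
ft_force: [-0.0, 0.6, -2.9]
width: 23.9
```

Run:
```python
from h import *
o=ctrl.get_obs();print(o['t'],o['ee_pos'],o['orientation'],o['ft_force'],o['moment'],o['width'])
im=grab('scene'); save(im,'m5s.png',(350,110,510,230),5)
t=o['ee_pos']
for tilt in(-3,0,3):
  Rm=R.from_euler('z',np.radians(7)).as_matrix()@R.from_euler('y',np.radians(tilt)).as_matrix()
  P=[t+Rm@np.array(p,float) for p in((122,-30,50),(122,30,50),(122,30,-50),(122,-30,-50),(37,-30,50),(37,-30,-50))]
  print(tilt,[((proj(im,p)-[350,110]+.5)*5).round().astype(int).tolist() for p in P])
```

```text
9.55 [404.99592568 335.79092755  60.41521867] [-1.57771635 -0.06166462  0.12987302] [-0.01857294  0.58619362 -2.94685393] [-0.00969155  0.2054176  -0.03058146] 23.85844196808486
-3 [[411, 378], [490, 363], [467, 478], [392, 494], [354, 312], [338, 425]]
0 [[412, 388], [490, 373], [464, 482], [389, 498], [355, 316], [336, 425]]
3 [[412, 398], [490, 382], [460, 486], [385, 502], [357, 320], [334, 424]]
```

View pics/m5s.png

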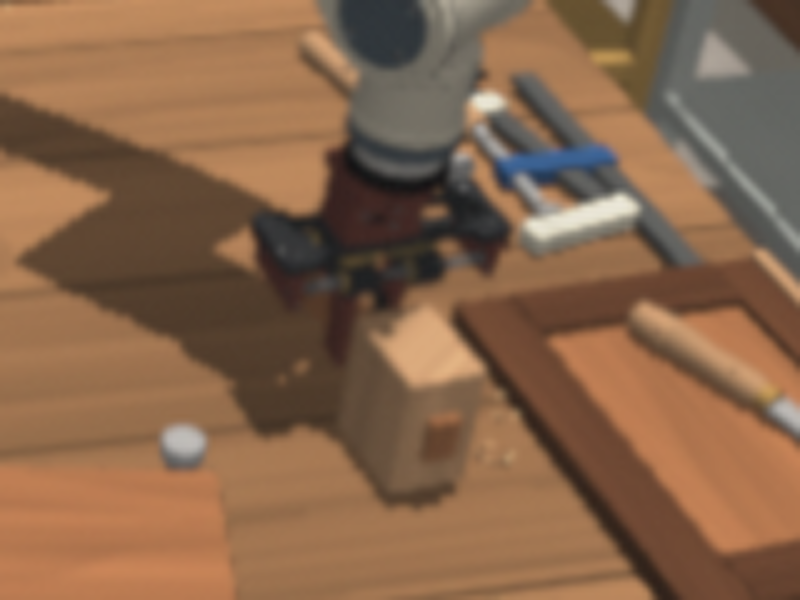

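The head is level to within about 1° and roughly 8–10 mm above the bench. I'll lower it slowly.

Request:
{"api": "servo_tool", "payload": {"moves": "0 0 -0.002 0 0 0; 0 0 -0.004 0 0 0; 0 0 -0.006 0 0 0; 0 0 -0.007 0 0 0; 0 0 -0.008 0 0 0; 0 0 -0.008 0 0 0; 0 0 -0.008 0 0 0"}}

```text
t: 10.48
ee_pos: [405.3, 335.5, 52.6]
orientation: [-1.577, -0.062, 0.129]
ft_force: [-0.4, -0.6, -4.2]
width: 23.9
```

Request:
{"api": "servo_tool", "payload": {"moves": "0 0 -0.0005 0 0 0; 0 0 -0.001 0 0 0; 0 0 -0.0015 0 0 0; 0 0 -0.002 0 0 0; 0 0 -0.002 0 0 0; 0 0 -0.002 0 0 0"}}

```text
t: 11.22
ee_pos: [405.4, 335.6, 50.7]
orientation: [-1.577, -0.062, 0.129]
ft_force: [0.0, -0.4, -4.4]
width: 24.0
```

Request:
{"api": "servo_tool", "payload": {"moves": "0 0 -0.0005 0 0 0; 0 0 -0.001 0 0 0; 0 0 -0.0015 0 0 0; 0 0 -0.002 0 0 0; 0 0 -0.002 0 0 0; 0 0 -0.002 0 0 0"}}

```text
t: 11.98
ee_pos: [405.3, 335.6, 49.5]
orientation: [-1.577, -0.062, 0.129]
ft_force: [-3.1, -2.1, 8.4]
width: 23.5
```

The mallet is resting on the bench. I'll ease off and release.

Request:
{"api": "servo_tool", "payload": {"moves": "0 0 0.001 0 0 0; 0 0 0.001 0 0 0; 0 0 0.001 0 0 0"}}

```text
t: 12.35
ee_pos: [405.5, 335.6, 49.7]
orientation: [-1.577, -0.062, 0.129]
ft_force: [0.4, 0.3, -0.9]
width: 23.8
```

Request:
{"api": "servo_tool", "payload": {"moves": "0 0 0 0 0 0; 0 0 0 0 0 0; 0 0 0 0 0 0; 0 0 0 0 0 0; 0 0 0 0 0 0", "hand": 95}}

```text
t: 12.98
ee_pos: [405.4, 335.6, 49.7]
orientation: [-1.577, -0.062, 0.129]
ft_force: [0.1, 0.1, 0.0]
width: 55.1
```

Request:
{"api": "servo_tool", "payload": {"moves": "0 0 0.01 0 0 0; 0 0 0.03 0 0 0; 0 0 0.06 0 0 0; 0 0 0.1 0 0 0; 0 0 0.145 0 0 0; 0 0 0.185 0 -1 0; 0 0 0.215 0 -2 0; 0 0 0.23 0.3 -2.5 0"}}

```text
t: 13.98
ee_pos: [405.6, 335.9, 282.0]
orientation: [-1.573, -0.098, 0.092]
ft_force: [0.3, -0.2, 0.1]
width: 55.3
```

Run:
```python
from h import *
o=ctrl.get_obs();M=R.from_rotvec(o['orientation']).as_matrix();print(o['t'],o['ee_pos'],M.round(3),o['ft_force'],o['width'])
im=grab('scene'); save(im,'m6s.png',(270,100,470,250),4)
im=grab('top'); save(im,'m6t.png',(130,90,370,270),3)
```

```text
13.975 [405.5861451  335.88650361 281.95610883] [[ 0.993  0.004 -0.121]
 [ 0.121 -0.004  0.993]
 [ 0.004 -1.    -0.005]] [ 0.28798862 -0.17649099  0.11930369] 55.311332349534574
```

View pics/m6s.png

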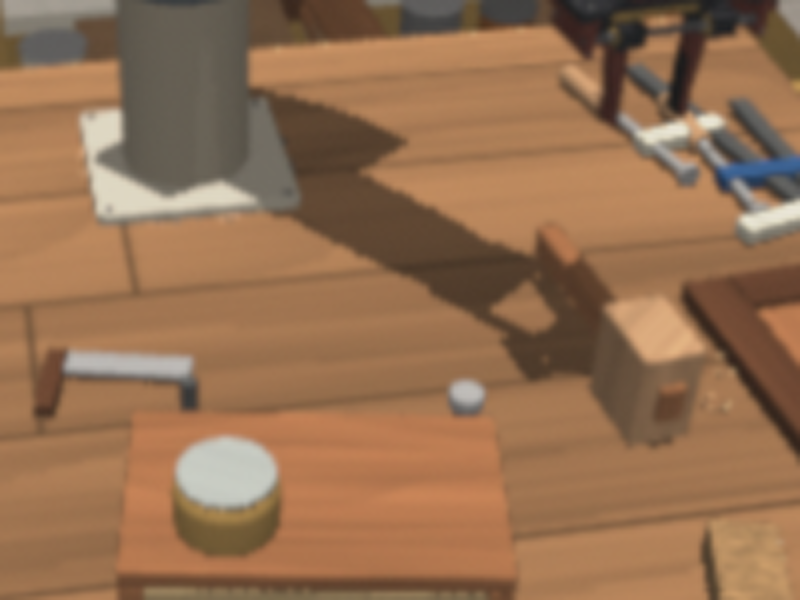

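View pics/m6t.png

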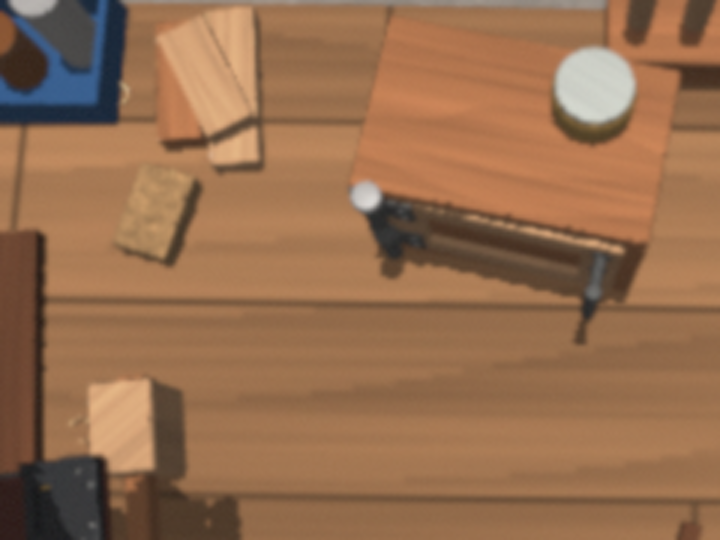

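The mallet stands on the bench at its old place, and the pin is low at (466,395 in the crop). I'll check the pin once more and enlarge the handle.

Run:
```python
from h import *
sys=None
sc=load('scene')
zp=[];zt=[]
for i in range(4):
    im=ctrl.get_image('scene')
    zp+= [at_depth(im,u,v)[2] for v in(196,197,198) for u in (385,386,387)]
    zt+= [at_depth(im,u,v)[2] for v in range(207,212) for u in range(365,384,2)]
print(np.median(zp),np.median(zt))
im=load('top'); save(im,'hd.png',(310,165,345,205),15)
from ov import door
for th in(0,.02,.04,.06): print(th,((proj(im,door(-31,-203,190,th))-[310,165]+.5)*15).round(),((proj(im,door(-31,-203,90,th))-[310,165]+.5)*15).round(),door(-31,-203,172,th))
```

```text
215.59244270523607 201.7879548832464
0 [294. 309.] [261. 418.] [603.89747454 -84.3836753  172.        ]
0.02 [286. 332.] [254. 439.] [600.0178738  -83.03603444 172.        ]
0.04 [278. 354.] [246. 459.] [596.16599998 -81.61107626 172.        ]
0.06 [269. 376.] [238. 479.] [592.34339377 -80.10937072 172.        ]
```

View pics/hd.png

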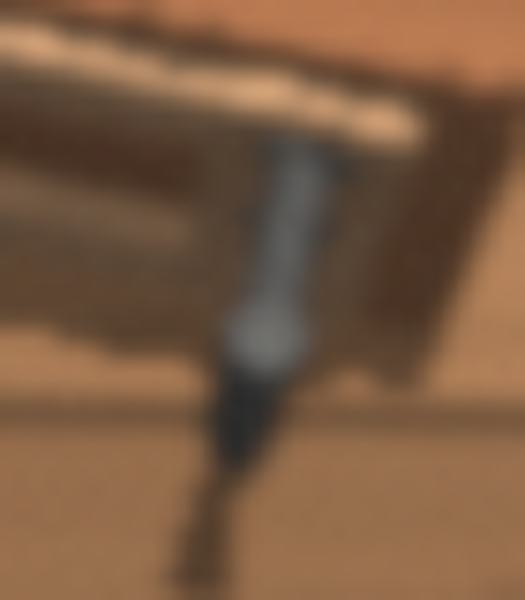

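Request:
{"api": "servo_tool", "payload": {"moves": "0.005 -0.012 0 0 0 0; 0.02 -0.045 0 0 0 -1; 0.045 -0.095 0 0 0 -4; 0.07 -0.15 0 0 0 -7; 0.095 -0.205 0 0 0 -10; 0.12 -0.26 0 0 0 -13; 0.145 -0.315 0 0 0 -15; 0.168 -0.36 0 0 0 -17"}}

```text
t: 15.28
ee_pos: [573.5, -27.6, 278.9]
orientation: [-1.573, 0.141, -0.139]
ft_force: [0.9, -0.5, 1.4]
width: 55.3
```

Request:
{"api": "servo_tool", "payload": {"moves": "0.017 -0.037 0 0 0 -1; 0.025 -0.054 -0.01 0 0 -1; 0.027 -0.0575 -0.025 0 0 -1; 0.027 -0.0575 -0.04 0 0 -1; 0.027 -0.0575 -0.05 0 0 -1; 0.027 -0.0575 -0.05 0 0 -1"}}

```text
t: 16.02
ee_pos: [599.5, -80.9, 228.6]
orientation: [-1.572, 0.152, -0.149]
ft_force: [-0.9, 0.1, -0.2]
width: 55.1
```

Run:
```python
from h import *
o=ctrl.get_obs();M=R.from_rotvec(o['orientation']).as_matrix();print(o['t'],o['ee_pos'],np.degrees(np.arctan2(M[1,2],M[0,2])),M[:,1].round(4),o['qpos'],o['width'])
im=grab('scene'); save(im,'h1s.png',(270,100,400,220),5)
im=grab('top'); save(im,'h1t.png',(290,130,370,210),7)
```

```text
16.025 [599.5408345  -80.88722029 228.57535251] 79.01968683846145 [-0.0027 -0.0061 -1.    ] [-0.15067794  0.40971555  1.68498059 -0.00744133  1.04867322 -1.52610987] 55.087723083337906
```

View pics/h1s.png

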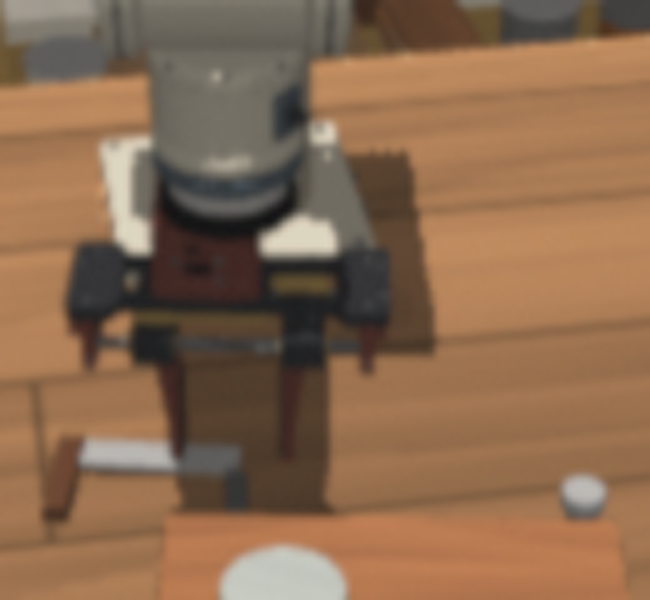

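View pics/h1t.png

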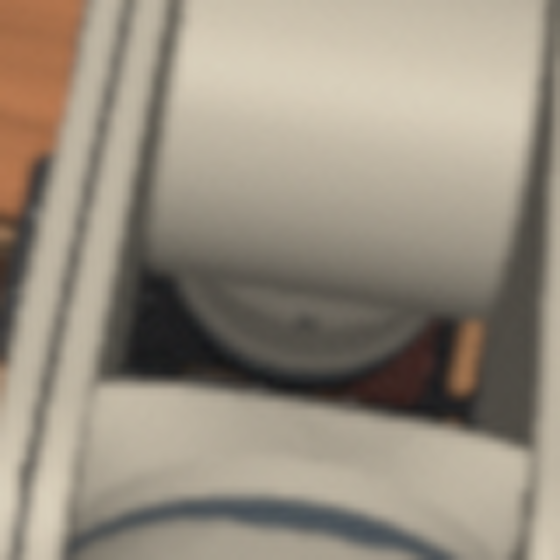

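The fingers straddle the handle's position just in front of the cupboard, above the bar. I'll go down and grip.

Request:
{"api": "servo_tool", "payload": {"moves": "0.001 0 -0.01 0 0 0; 0.001 0 -0.025 0 0 0; 0.001 0 -0.04 0 0 0; 0.001 0 -0.05 0 0 0; 0.001 0 -0.056 0 0 0; 0.001 0 -0.056 0 0 0"}}

```text
t: 16.88
ee_pos: [601.1, -82.0, 173.2]
orientation: [-1.572, 0.152, -0.151]
ft_force: [-0.1, -0.1, -0.1]
width: 55.3
```

Request:
{"api": "servo_tool", "payload": {"moves": "0 0 0 0 0 0; 0 0 0 0 0 0; 0 0 0 0 0 0; 0 0 0 0 0 0; 0 0 0 0 0 0; 0 0 0 0 0 0", "hand": 255}}

```text
t: 17.62
ee_pos: [602.2, -80.2, 173.8]
orientation: [-1.569, 0.151, -0.153]
ft_force: [2.9, 9.1, -0.6]
width: 13.2
```

The bar is held (13.2 mm opening). I'll work out the arc about the hinge axis.

Run:
```python
import numpy as np
v=np.array([-69.5,-192.3])
for d in list(range(0,86,5)):
    t=np.radians(d); w=np.array([v[0]*np.cos(t)+v[1]*np.sin(t),-v[0]*np.sin(t)+v[1]*np.cos(t)]); print(d,(w-v).round(1))
```

```text
0 [0. 0.]
5 [-16.5   6.8]
10 [-32.3  15. ]
15 [-47.4  24.5]
20 [-61.6  35.4]
25 [-74.8  47.4]
30 [-86.8  60.5]
35 [-97.7  74.6]
40 [-107.3   89.7]
45 [-115.6  105.5]
50 [-122.5  121.9]
55 [-127.9  138.9]
60 [-131.8  156.3]
65 [-134.2  174. ]
70 [-135.   191.8]
75 [-134.2  209.7]
80 [-131.9  227.4]
85 [-128.1  244.8]
```

Request:
{"api": "servo_tool", "payload": {"moves": "-0.0083 0.0043 0 0 0 -2.5; -0.0165 0.0078 0 0 0 -5; -0.0245 0.0118 0 0 0 -7.5; -0.0323 0.016 0 0 0 -10; -0.040 0.0206 0 0 0 -12.5; -0.0474 0.0255 0 0 0 -15; -0.0546 0.0308 0 0 0 -17.5; -0.0616 0.0364 0 0 0 -20"}}

```text
t: 18.62
ee_pos: [541.1, -44.4, 173.9]
orientation: [-1.532, 0.425, -0.428]
ft_force: [6.7, 6.5, -5.8]
width: 13.4
```

Request:
{"api": "servo_tool", "payload": {"moves": "-0.0101 0.0101 0 0 0 -4; -0.0195 0.0207 0 0 0 -8; -0.0287 0.0316 0 0 0 -12; -0.0371 0.0431 0 0 0 -16; -0.0447 0.0553 0 0 0 -20; -0.0514 0.0679 0 0 0 -24; -0.0559 0.0776 0 0 0 -27; -0.0599 0.0875 0 0 0 -30"}}

```text
t: 19.62
ee_pos: [480.8, 42.5, 173.8]
orientation: [-1.41, 0.832, -0.831]
ft_force: [5.0, 0.0, -6.1]
width: 13.7
```

Request:
{"api": "servo_tool", "payload": {"moves": "-0.0044 0.0136 0 0 0 -4; -0.0079 0.0274 0 0 0 -8; -0.0104 0.0414 0 0 0 -12; -0.012 0.0556 0 0 0 -16; -0.0125 0.0699 0 0 0 -20; -0.0121 0.0806 0 0 0 -23; -0.0113 0.0914 0 0 0 -26; -0.0104 0.0984 0 0 0 -28"}}

```text
t: 20.62
ee_pos: [470.7, 140.8, 173.8]
orientation: [-1.22, 1.2, -1.196]
ft_force: [4.9, -1.9, -4.7]
width: 13.6
```

Request:
{"api": "servo_tool", "payload": {"moves": "0 0 0 0 0 0; 0 0 0 0 0 0; 0 0 0 0 0 0"}}

```text
t: 21.0
ee_pos: [470.6, 140.2, 173.8]
orientation: [-1.22, 1.199, -1.195]
ft_force: [6.7, -0.2, -5.7]
width: 13.7
```

Bar at (471,140), which is about 78° open. I'll release to a modest opening and go straight up.

Request:
{"api": "servo_tool", "payload": {"moves": "0 0 0 0 0 0; 0 0 0 0 0 0; 0 0 0 0 0 0; 0 0 0 0 0 0; 0 0 0 0 0 0", "hand": 110}}

```text
t: 21.62
ee_pos: [469.4, 140.3, 173.7]
orientation: [-1.222, 1.202, -1.194]
ft_force: [-0.4, -0.1, -1.2]
width: 50.0
```

Request:
{"api": "servo_tool", "payload": {"moves": "0 0 0.01 0 0 0; 0 0 0.03 0 0 0; 0 0 0.06 0 0 0; 0 0 0.09 0 0 0; 0 0 0.125 0 0 0; 0 0 0.155 0 0 0; 0 0 0.175 0 0 0; 0 0 0.18 0 0 0"}}

```text
t: 22.62
ee_pos: [469.9, 140.5, 355.5]
orientation: [-1.219, 1.2, -1.195]
ft_force: [0.2, -0.4, -0.1]
width: 50.1
```

Request:
{"api": "servo_tool", "payload": {"moves": "-0.01 -0.015 0 0 0 0; -0.03 -0.05 0 0 0 0; -0.05 -0.1 0 0 0 0; -0.06 -0.15 0 0 0 0; -0.06 -0.2 0 0 0 0; -0.06 -0.24 0 0 0 0; -0.06 -0.26 0 0 0 0; -0.06 -0.26 0 0 0 0"}}

```text
t: 23.62
ee_pos: [408.0, -120.8, 352.6]
orientation: [-1.222, 1.206, -1.195]
ft_force: [0.5, 0.7, 0.3]
width: 50.1
```

Run:
```python
from h import *
o=ctrl.get_obs();print(o['t'],o['ee_pos'],o['ft_force'],o['width'])
im=grab('scene'); save(im,'f_s.png')
zp=[at_depth(im,u,v)[2] for v in(196,197,198) for u in (385,386,387)];zt=[at_depth(im,u,v)[2] for v in range(207,212) for u in range(365,384,2)];print(np.median(zp),np.median(zt))
im=grab('top'); save(im,'f_t.png')
```

```text
23.625 [ 408.00690241 -120.77195202  352.5937644 ] [0.46375063 0.69950208 0.32555674] 50.06997057654256
215.95622136615373 201.607363988524
```

View pics/f_s.png

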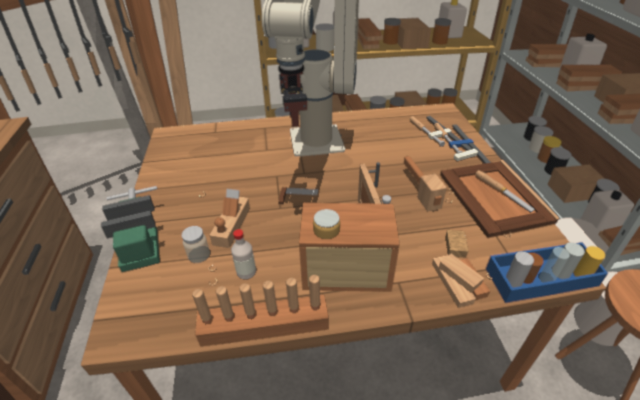

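View pics/f_t.png

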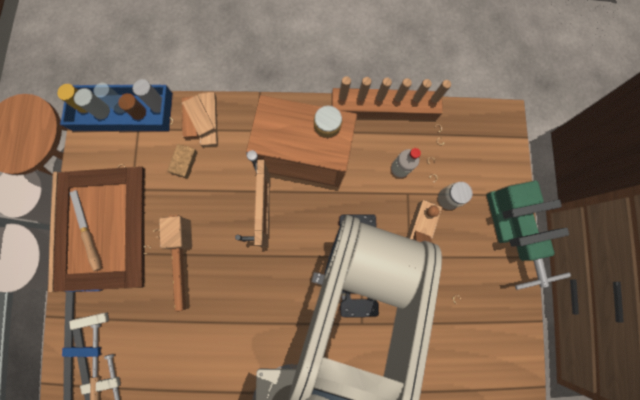

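The door stands about 80° open at (260,200) in the top view. The mallet is on the bench at (170,235), the bystanders have not moved, and the pin head is about 14 mm above the top board. I'm handing in the job.

```bash
python3 -c "
from workcell import ctrl
print(ctrl.close_job())"
```

```text
the job is handed in; nothing more can be done
None
```

The hinge pin is home, the mallet is back on the bench and the door stands open. I handed the job in at about 24 s of the 64 s allowed.

- **Pin:** the first blow drove it from about 235 mm to home. The second, lighter blow did not move it further. Four depth checks after the blows put its head 13.8–14.3 mm above the top board, against 14 mm when fully home. Those readings are good to about 0.5–1 mm, so a gap smaller than that would not show.
- **Mallet:** it was set down upright where it had stood and released. It had tipped about 2.5° in the grip during the blows, which I corrected before lowering it. It touched the bench with about 13 N before I eased off.
- **Door:** I pulled it by the handle with at most about 11 N at the wrist in the readings between moves. It was released at about 78–80° and stayed there in the last pictures.
- **Other things:** the last top and scene pictures show the bystanders I could see where they were. The arm hides the plane in the top view and its shadow falls on the square in the scene view, but nothing touched either.
- **Not measured:** the wrist force at the moment of each blow, since readings come only at the end of a move. I also did not check separately that the mallet cleared the cupboard's top. The planned clearance was about 14 mm and the pictures show no contact.

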